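# Hold the fall gauge on mark on the drainer batten

## Task

Slide the worktop offcut (the block with the raised round-topped batten) along the counter, without lifting it, until it lies square and flush against the upright lip of the small steel stop rail. Then take the pendulum angle gauge by its black top handle, rest the middle of its foot lightly on the batten, foot lying across the batten, and rock it until the swinging pointer settles on the small tab that marks the wanted fall. Finish while still holding the gauge there, foot on the batten and pointer on the tab, and leave the other things on the counter where they are.

Things in the scene. Friction and masses are not known exactly. Their poses are not given: they have to be found in the camera images.
- rail_face (a point): Fixed steel stop rail screwed to the counter, 160 long (its x) by 20 wide (its y). This point is the middle of its lip's +y face, 8 mm above the counter; the lip is 16 mm high. The offcut must finish against this face, on its +y side, within 45 mm of centred along the rail. x runs along the rail, z up.
- offcut_edge (a point): Middle of the offcut's -y side face, 8 mm above the counter: the face that must meet the rail's lip. Offcut (loose, about 0.5 to 0.8 kg): a wooden slab with dark top, 120 (x) by 130 (y) by 30 mm thick; the face that can be pushed is 130 mm from this one along its +y. Its axes are the offcut's; x lies along the batten.
- crest (a point): Middle of the top line of the offcut's batten: wooden, 14 mm wide, 100 mm long along the offcut's x, with a round top of 7 mm radius, standing 24 mm above the slab along its middle. This point is 54 mm above the counter and 65 mm from either long (y) side of the slab.
- gauge_handle (a point): Centre of the gauge's handle, a black block on top of the gauge, 36 (x) by 24 (y) by 50 mm high, 135 mm above the sole. Axes are the gauge's: x along the pointer's axle (out of the dial face), y along the foot, z up. The gauge is loose, 0.31 kg in all, starting upright on the counter: a flat foot 44 (x) by 110 (y) by 8 mm, an upright aluminium dial plate 100 mm wide (y) and 5 mm thick reaching from the foot to 110 mm, then the handle.
- gauge: The whole gauge; origin at the centre of the underside (sole) of its foot, axes as for the handle.
- gauge_sole (a point): Centre of the flat underside of the gauge's foot, axes as for the handle. At the end this rests on the crest, the gauge's x along the batten (either way round). It must be tilted about the batten, and tips over to a wrong angle if let go.
- offcut: The whole offcut; origin at the centre of its underside. Axes as above.
- pointer (a joint): Swinging pointer of the gauge, a lightly damped pendulum (rad) on an axle along the gauge's x, 98 mm above the sole; it swings freely, is not touchable, and settles in about a second. 0 when the gauge is upright; positive when its tip stands towards the gauge's +y, which happens when the foot's +y end is tilted down by that angle.
- mark (a joint): Angle (rad) of the small stepped steel tab on the dial, from straight below the axle, positive towards the gauge's +y; set at the start between 0.12 and 0.30, fixed thereafter and not touchable. The pointer is on the mark when joint pointer equals it.
- pointer_tip (a point): Tip of the pointer, 70 mm from the axle, 8 mm in front (+x) of the dial plate's middle. Its z axis is along the pointer, from tip to axle.
- mark_tip (a point): Inner end of the mark tab, 70 mm from the axle, on the same arc as the pointer's tip.
- mug: White mug, 76 wide with a handle, 85 high; origin under its centre. Leave alone.
- tumbler: Steel tumbler, 68 wide, 100 high. Leave alone.
- plate: White plate, 140 wide, 18 high. Leave alone.
- bowl: Terracotta bowl, 130 wide, 55 high. Leave alone.
- soap: Clear dish-soap bottle, 60 wide, 170 high. Leave alone.
- brush: Wooden dish brush lying on the counter, 220 long along its x. Leave alone.
- spoon: Steel spoon, 180 long along its x. Leave alone.
- stopper: Grey round sink stopper with a steel knob, 100 wide, 26 high. Leave alone.
Not all that is in view belongs to the job. Leave any green, pink or purple look-alike of the gauge alone.

How it is judged (in metres and radians):
On the way, in this order (a step that is already met when the one before it is completed fails the run):
1. the offcut lies square and flush against the rail's lip (y of offcut_edge in the frame of rail_face between -0.005 and 0.005 m and x of offcut_edge in the frame of rail_face between -0.045 and 0.045 m and angle between the x axis of crest and the x axis of rail_face, either way round below 0.07 rad and height (world z) of crest below 0.06 m and angle between crest's own z axis and vertical below 0.06 rad), for 0.2 s.
2. the middle of the gauge's foot rests on the batten (all of step 1 and contact force between gauge and offcut between 0.3 and 25 N and z of crest in the frame of gauge_sole between -0.007 and 0.005 m and y of crest in the frame of gauge_sole between -0.02 and 0.02 m and x of crest in the frame of gauge_sole between -0.04 and 0.04 m and angle between the x axis of crest and the x axis of gauge_sole, either way round below 0.2 rad), for 0.2 s.
At the end, for the whole second after the job is handed in: Offcut against the rail (gap < 5 mm, square within 0.07 rad, centred within 45 mm); gauge held in the fingers, foot on the batten (within 20 mm of its middle lengthwise, 40 mm along the batten, 0.2 rad, 0.3 to 25 N); pointer hanging still, its tip within 3.5 mm of the tab (all of step 2 and distance between pointer_tip and mark_tip below 0.0035 m and angle between pointer_tip's own z axis and vertical below 0.2 rad and velocity of joint pointer between -0.25 and 0.25 rad/s and contact force between the fingers and gauge above 1 N); the arm keeps its last pose, push and grip.
It fails at once if another thing on the counter is shifted by more than 25 mm (distance of any of mug, tumbler, plate, bowl, soap, brush, spoon, stopper from where it was at the start of the episode above 0.025 m).
It fails at once if the offcut is lifted off the counter (height (world z) of offcut above 0.012 m).
It fails at once if the gauge is tipped over (angle between gauge's own z axis and vertical above 0.9 rad).
It also fails if it takes over 72 s, if anything falls off the work surface, if the arm or the gripper's body presses on something with over 40 N, if the wrist force passes 120 N, or if a joint passes its speed limit or range.

## Robot

A 6-joint arm with a two-finger parallel gripper is mounted at the origin on the work surface. World frame = base frame: x ahead of the robot, y to its left, z up, the work surface at z = 0. Lengths are in m, angles in degrees, forces in N, time in s.
With the tool pointing down it reaches from about 0.325 to 0.85 m from the base axis. Payload 15.5 kg.
Tool frame: the origin (TCP) lies at the very end of the fingers, on their centre line; the grasp point (between the pads) lies arm.grip_depth behind it (arm.grip_depth is the distance from the TCP to the grasp point, in m); z points along the fingers, y is the line along which they close (so a half turn about z gives the same grasp; the last joint's range is limited). The gripper opens to 91 mm and grips with 3 to 60 N. Pads are 32 mm wide; open, the fingers measure 118 mm over their backs; the gripper's body (76 mm by 178 mm) begins 60 mm behind the grasp point.
Start: joints at [-72.622, 28.281, 77.091, -0, 74.628, -5.472], TCP at [0.243, -0.576, 0.214] pointing down, gripper open.
Joint ranges: [-166.48, 166.48], [-47.26, 123.95], [12.59, 153.08], [-70.14, 250.14], [6.76, 159.57], [-176.63, 176.63]. Speed limits (degrees/s): [108.29, 108.29, 147.25, 172.46, 172.46, 172.46].

## Interface

Orientations are given as a 3x3 rotation matrix whose columns are the frame's x, y, z axes.
In Python, from rig import arm gives the robot as it stands. Calls block until the motion is done:
- arm.move_to(position, orientation): joint-space move of the TCP to a pose.
- arm.move_l(position, orientation=None, feed=0.15): straight line of the TCP; orientation=None keeps the orientation; feed is the mean speed in m/s.
- arm.move_joints(angles): joint-space move.
- arm.grip(opening): finger opening in m; the grip force is fixed at half the most; returns when the fingers have stopped.
- arm.sleep(seconds).
- arm.solve_ik(position, orientation): joint angles nearest the present ones, or None.
- arm.snapshot(name): name is "scene" or "side" or "wrist"; returns the picture (400x640x3 uint8, red, green, blue); there is no depth.
- arm.get_calibration(name): a dict with "intrinsics" (3x3 intrinsics, pixels), "cam_to_world" (4x4, takes a point from camera to world coordinates). Camera axes: x right, y down, z forward; pixel columns grow to the right and rows downward; lengths in m; the calibration is good to about 2 mm. A picture is of the moment at which its call begins: read the wrist's pose just before it. get_calibration takes no time and is no camera call; for the wrist camera it gives the pose at the moment of the call.
A pose or a line that the arm cannot do raises arm.Unreachable and nothing moves.
- arm.sign_off(): hands the job in; it is judged then, once.
Readings, each from a call of its own:
- arm.current_t(): time.
- arm.current_joint_positions(): joint angles.
- arm.current_dq(): joint speeds.
- arm.current_tau(): joint torques, N m.
- arm.current_ee_pos(): TCP position.
- arm.current_tool_rot(): TCP orientation.
- arm.current_force(): force on the tool from outside, world axes, zero at the start.
- arm.current_torque(): the same for the moment, N m.
- arm.current_width(): finger opening in m.
- arm.current_grasp_force(): force on a finger pad.
Only numpy, scipy, OpenCV 4.12 (cv2) and the standard library are available. Lean on these libraries where they do the work, as an engineer would, in place of code of your own. Each camera call takes 0.05 s, during which the arm holds its last target. There are 200 camera calls.

## Working session

There is one attempt and no reset: what is moved stays moved. The work goes in short steps, each a Python script; the robot and the scene stay as the last script left them, time stands still between calls to the robot, and variables do not carry over. Pictures are saved under pics/ and viewed, at most 10 in all, crops included, and the job is handed in when it is done.

```bash
mkdir -p pics; ls; python3 - <<'E'
from rig import arm
import cv2,numpy as np
for n in ["scene","side"]:
    im=arm.snapshot(n); cv2.imwrite(f"pics/{n}0.png",im[:,:,::-1])
    c=arm.get_calibration(n); print(n,np.round(c["intrinsics"],1).tolist(),np.round(c["cam_to_world"],3).tolist())
print(arm.grip_depth,arm.current_t())
E
```

```text
pics
scene [[483.0, 0.0, 310.6], [0.0, 483.0, 206.2], [0.0, 0.0, 1.0]] [[0.825, 0.312, -0.471, 1.257], [0.565, -0.47, 0.678, -1.086], [-0.011, -0.826, -0.564, 0.917], [0.0, 0.0, 0.0, 1.0]]
side [[389.9, 0.0, 323.6], [0.0, 389.9, 191.3], [0.0, 0.0, 1.0]] [[-0.834, -0.305, 0.459, 0.052], [-0.551, 0.433, -0.714, 0.734], [0.02, -0.848, -0.529, 0.725], [0.0, 0.0, 0.0, 1.0]]
0.0188 0.1
```

View pics/scene0.png

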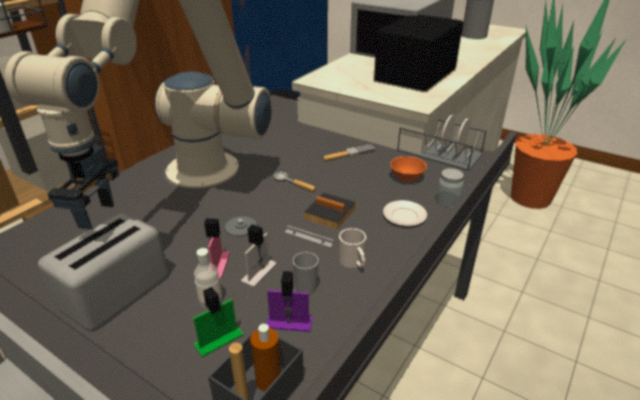

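View pics/side0.png

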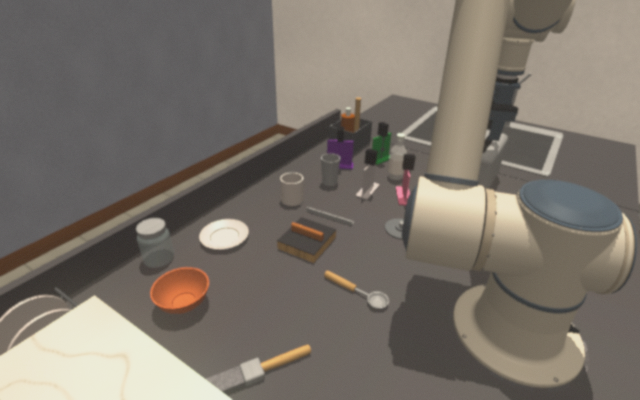

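Gauge look-alikes in the scene picture: aluminium/white (257,255), pink (215,245), green (215,322), purple (288,300). The plain aluminium one is mine. The offcut is at (330,210) and the rail at (309,236). Next I'll get rough positions and take close crops.

```bash
cat > h.py <<'E'
from rig import arm
import cv2,numpy as np
def ray(c,uv,z=0.):
    M=np.array(c["cam_to_world"]);d=M[:3,:3]@np.linalg.inv(c["intrinsics"])@[uv[0],uv[1],1]
    return M[:3,3]+d*(z-M[2,3])/d[2]
def proj(c,p):
    M=np.linalg.inv(c["cam_to_world"]);q=M[:3,:3]@p+M[:3,3];q=np.array(c["intrinsics"])@q;return q[:2]/q[2]
E
python3 - <<'E'
from h import *
c=arm.get_calibration("scene")
P=dict(railL=(286,233,.016),railR=(331,243,.016),crL=(317,201,.054),crR=(343,208,.054),gh=(257,236,.135),g_f1=(245,281,0),g_f2=(273,264,0),mug=(350,262,0),tumb=(305,288,0),stop=(240,226,.01),soap=(206,300,0),spoon=(298,183,0),pink=(213,272,0),green=(218,345,0),purple=(290,325,0),plate=(405,213,.01))
for k,v in P.items(): print(k,np.round(ray(c,v[:2],v[2]),3))
im=cv2.imread("pics/scene0.png")
cv2.imwrite("pics/crop1.png",cv2.resize(im[180:300,190:370],None,fx=4.4,fy=4.4,interpolation=cv2.INTER_CUBIC))
w=arm.get_calibration("wrist");print(np.round(w["cam_to_world"],3),w["intrinsics"],arm.current_tool_rot().round(3) if hasattr(arm.current_tool_rot(),'round') else arm.current_tool_rot())
E
```

```text
railL [ 0.524 -0.165  0.016]
railR [ 0.665 -0.13   0.016]
crL [ 0.537 -0.014  0.054]
crR [ 0.627 -0.001  0.054]
gh [ 0.565 -0.34   0.135]
g_f1 [ 0.547 -0.385  0.   ]
g_f2 [ 0.567 -0.286  0.   ]
mug [ 0.746 -0.156 -0.   ]
tumb [ 0.699 -0.315  0.   ]
stop [ 0.377 -0.21   0.01 ]
soap [ 0.509 -0.497  0.   ]
spoon [0.369 0.113 0.   ]
pink [ 0.448 -0.407  0.   ]
green [ 0.638 -0.588 -0.   ]
purple [ 0.743 -0.443  0.   ]
plate [0.777 0.141 0.01 ]
[[ 0.389 -0.884 -0.259  0.316]
 [-0.921 -0.374 -0.108 -0.544]
 [-0.001  0.281 -0.96   0.385]
 [ 0.     0.     0.     1.   ]] [[312.44567358   0.         316.27233276]
 [  0.         312.44567358 204.62708428]
 [  0.           0.           1.        ]] [[ 0.922  0.388 -0.   ]
 [ 0.388 -0.922  0.001]
 [ 0.    -0.001 -1.   ]]
```

View pics/crop1.png

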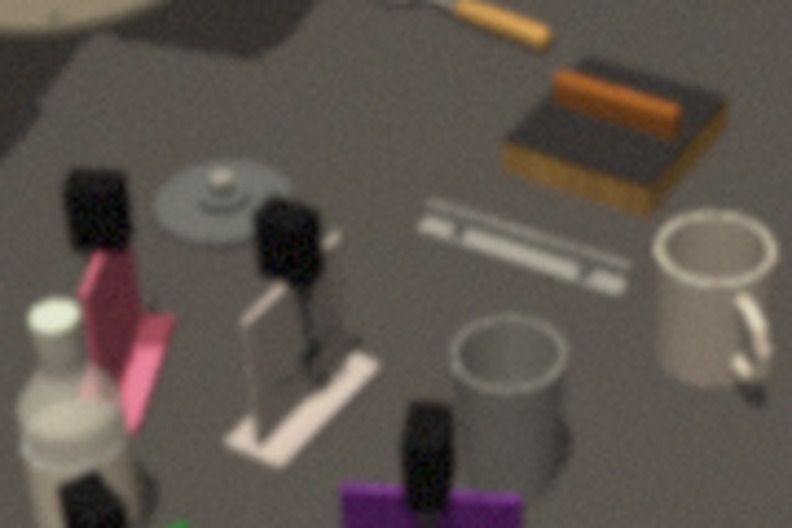

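The crop confirms the target: an aluminium gauge with a black handle, and the rail's lip on the offcut side. Now the wrist close views.

```bash
python3 - <<'E'
from h import *
import json
R=np.array([[1,0,0],[0,-1,0],[0,0,-1.]])
out={}
arm.move_joints([-40,28.281,77.091,0,74.628,-5.472])
for n,p in [("w1",(.50,-.07,.34)),("w2",(.50,-.335,.34))]:
    arm.move_to(p,R); arm.sleep(.3)
    c=arm.get_calibration("wrist"); im=arm.snapshot("wrist")
    out[n]={k:np.array(v).tolist() for k,v in c.items()}
    cv2.imwrite(f"pics/{n}.png",cv2.resize(im[:,:,::-1],None,fx=1.25,fy=1.25,interpolation=cv2.INTER_CUBIC))
    cc=np.array(c["cam_to_world"]);print(cc[:3,3].round(3),[proj(c,np.array(q)).round() for q in [(.56,-.34,.135),(.58,-.01,.054)]])
json.dump(out,open("cal.json","w")); print(arm.current_t(),arm.current_force())
E
```

```text
[ 0.58  -0.07   0.511] [array([547., 130.]), array([274., 113.])]
[ 0.58  -0.333  0.512] [array([322., 131.]), array([ 86., 113.])]
4.4667 [ 0.63392266 -0.74596812  0.14347054]
```

View pics/w1.png

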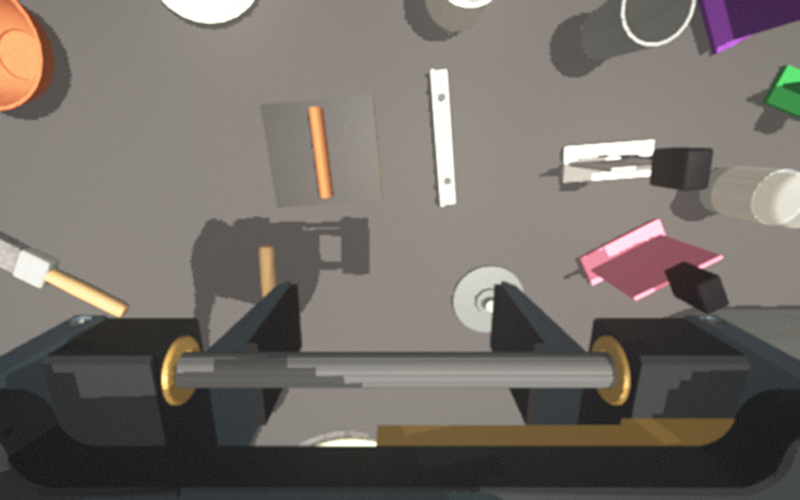

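View pics/w2.png

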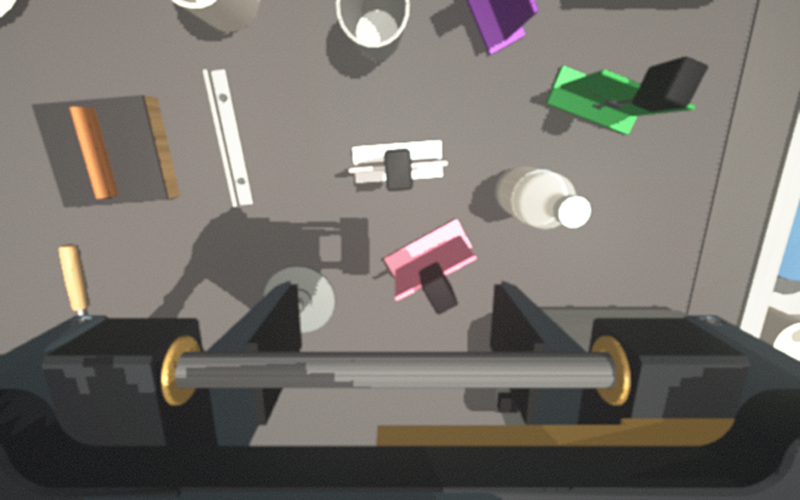

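w1 shows the offcut slab (corners ≈(262,104),(374,97),(380,198),(276,206) in the 1.25x picture), the batten (315,107)-(326,197) and the rail (440,70)-(447,205). w2 shows the aluminium gauge with its handle at (398,168). One enlarged composite will give precise pixels.

```bash
python3 - <<'E'
import cv2,numpy as np
a=cv2.imread("pics/w1.png");b=cv2.imread("pics/w2.png")
# w1 1.25x region x 250..465,y 60..215 ; w2 region x 340..455, y 130..200
A=cv2.resize(a[60:215,250:465],None,fx=3,fy=3,interpolation=cv2.INTER_CUBIC)
B=cv2.resize(b[130:200,200:460],None,fx=3,fy=3,interpolation=cv2.INTER_CUBIC)
C=cv2.resize(b[135:195,340:455],None,fx=6,fy=6,interpolation=cv2.INTER_CUBIC)
cv2.imwrite("pics/A.png",A);cv2.imwrite("pics/C.png",C);print(A.shape,C.shape)
E
```

```text
(465, 645, 3) (360, 690, 3)
```

View pics/A.png

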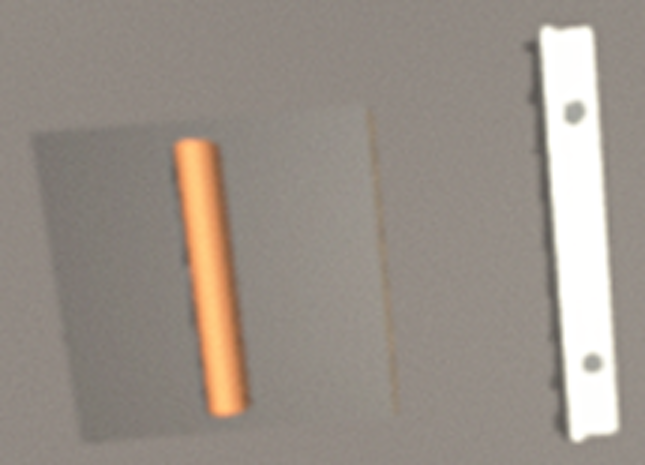

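View pics/C.png

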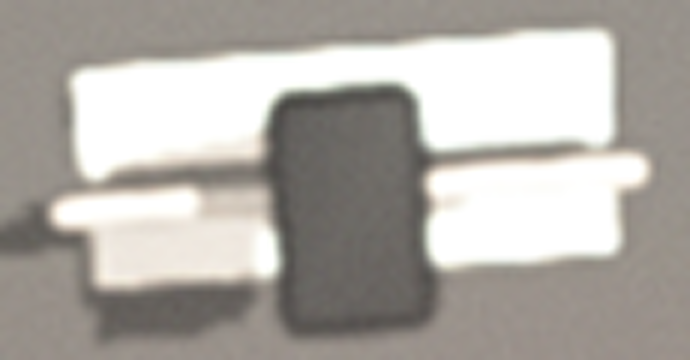

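Crop A gives the offcut and batten edges and the lip edge on the +y side (541,30)-(569,438). Crop C gives the foot and handle corners. Converting these to poses.

```bash
python3 - <<'E'
from h import *
import json
cal=json.load(open("cal.json"))
c1,c2=cal["w1"],cal["w2"]
fa=lambda x,y,z:ray(c1,((250+x/3)/1.25,(60+y/3)/1.25),z)
fc=lambda x,y,z:ray(c2,((340+x/6)/1.25,(135+y/6)/1.25),z)
def rep(n,P):
    P=np.array(P);print(n,P.round(4)[:,:2].tolist(),"mid",P.mean(0).round(4))
    for i in range(len(P)):
        d=P[(i+1)%len(P)]-P[i];print("   len %.4f ang %.2f"%(np.linalg.norm(d),np.degrees(np.arctan2(d[1],d[0]))))
rep("off",[fa(*p,.03) for p in [(35,133),(367,105),(397,412),(83,440)]])
rep("bat",[fa(*p,.05) for p in [(228,413),(197,140)]])
rep("lip",[fa(*p,.016) for p in [(569,438),(541,30)]])
rep("railR",[fa(*p,.004) for p in [(618,432),(592,30)]])
rep("foot",[fc(*p,.008) for p in [(75,75),(612,32),(620,255),(95,288)]])
rep("hand",[fc(*p,.16) for p in [(272,95),(412,88),(435,325),(287,333)]])
rep("plate",[fc(*p,.11) for p in [(52,215),(648,168)]])
E
```

```text
off [[0.6204, 0.0846], [0.6304, -0.0431], [0.5135, -0.0535], [0.5019, 0.0761]] mid [0.5665 0.016  0.03  ]
   len 0.1281 ang -85.51
   len 0.1174 ang -174.92
   len 0.1302 ang 95.10
   len 0.1188 ang 4.07
bat [[0.5158, 0.0122], [0.6163, 0.0187]] mid [0.566  0.0154 0.05  ]
   len 0.1007 ang 3.67
   len 0.1007 ang -176.33
lip [[0.5005, -0.1259], [0.6589, -0.11]] mid [ 0.5797 -0.118   0.016 ]
   len 0.1591 ang 5.74
   len 0.1591 ang -174.26
railR [[0.5013, -0.1485], [0.6608, -0.1312]] mid [ 0.581  -0.1398  0.004 ]
   len 0.1605 ang 6.19
   len 0.1605 ang -173.81
foot [[0.5726, -0.28], [0.5813, -0.3909], [0.5361, -0.3942], [0.529, -0.283]] mid [ 0.5548 -0.337   0.008 ]
   len 0.1112 ang -85.49
   len 0.0453 ang -175.84
   len 0.1114 ang 93.65
   len 0.0437 ang 3.92
hand [[0.572, -0.3246], [0.573, -0.3448], [0.539, -0.3486], [0.5377, -0.3266]] mid [ 0.5554 -0.3362  0.16  ]
   len 0.0203 ang -87.13
   len 0.0343 ang -173.61
   len 0.0221 ang 93.18
   len 0.0343 ang 3.43
plate [[0.5514, -0.2863], [0.5592, -0.386]] mid [ 0.5553 -0.3361  0.11  ]
   len 0.1000 ang -85.49
   len 0.1000 ang 94.51
```

```bash
cat >> h.py <<'E'
a=np.radians(5.9);u=np.array([np.cos(a),np.sin(a),0]);n=np.array([-np.sin(a),np.cos(a),0])
lip=np.array([.580,-.118,0])
def Rd(x):  # tool down, tool x along x
    z=np.array([0,0,-1.]);x=x/np.linalg.norm(x);return np.column_stack([x,np.cross(z,x),z])
E
python3 - <<'E'
from h import *
R=Rd(-n); R2=Rd(n)
P=lambda d,z:lip+n*d+np.array([0,0,z])
print(arm.solve_ik(P(.245,.1),R),arm.solve_ik(P(.245,.1),R2))
if arm.solve_ik(P(.245,.1),R) is None or arm.solve_ik(P(.14,.008),R) is None: R=R2
arm.grip(.06)
arm.move_to(P(.24,.12),R); arm.move_l(P(.24,.008),feed=.12)
f0=np.array(arm.current_force())
arm.move_l(P(.158,.008),feed=.06)
print((np.array(arm.current_force())-f0)@n)
for d in np.arange(.156,.134,-.001):
    arm.move_l(P(d,.008),feed=.03)
    f=(np.array(arm.current_force())-f0)@n
    if f>14: break
print("stop",d,f,(np.array(arm.current_ee_pos())-lip)@n, arm.current_torque(),arm.current_t())
E
```

```text
None [ 6.75195172e+00  3.15823607e+01  9.23378240e+01 -2.54444375e-14
  5.60798153e+01  8.51951717e-01]
0.2737273251468041
stop 0.145 16.523859373899942 0.1462855115238511 [2.9495859  0.13738019 0.50828306] 12.5667
```

```bash
python3 - <<'E'
from h import *
import json
p=np.array(arm.current_ee_pos());
arm.move_l(p+n*.03,feed=.1); arm.move_l(p+n*.03+[0,0,.15],feed=.2)
arm.grip(.08)
def shot(): 
    arm.sleep(.3);c=arm.get_calibration("wrist");return {k:np.array(v).tolist() for k,v in c.items()},arm.snapshot("wrist")[:,:,::-1]
out={}
arm.move_to((.50,-.07,.34),Rd(np.array([1.,0,0]))); c,im=shot(); out["w3"]=c; cv2.imwrite("pics/w3raw.png",im)
def tilt(t,sx): # tool x sx*world x, tilt camera towards -sx
    x=np.array([np.cos(t)*sx,0,np.sin(t)*1.]); z=np.array([-sx*np.sin(t)*-1*-1,0,-np.cos(t)])
    return np.column_stack([x,np.cross(z,x),z])
tiles=[cv2.resize(im[50:180,200:400],None,fx=3,fy=3,interpolation=cv2.INTER_CUBIC)]
g=np.array([.555,-.337,.06])
for sx in (1,-1):
  ok=False
  for t in np.radians([40,30,20,10,0]):
    for dx in (.16,.13,.1,.06):
      pos=g+[sx*dx,0,.17]
      if pos[2] and arm.solve_ik(pos,tilt(t,sx)) is not None:
        ok=True;break
    if ok:break
  if not ok: print(sx,"none");continue
  try: arm.move_to(pos+[0,0,.1],tilt(t,sx))
  except arm.Unreachable: print("unr above")
  arm.move_l(pos,feed=.25)
  c,im=shot();out[f"g{sx}"]=c;cv2.imwrite(f"pics/g{sx}raw.png",im)
  q=proj(c,g);print(sx,np.degrees(t),dx,q,arm.current_t())
  x0,y0=int(np.clip(q[0]-100,0,440)),int(np.clip(q[1]-70,0,260));print(x0,y0)
  tiles.append(cv2.resize(im[y0:y0+140,x0:x0+200],None,fx=2,fy=2,interpolation=cv2.INTER_CUBIC))
  arm.move_l(pos+[0,0,.1],feed=.25)
json.dump(out,open("cal2.json","w"))
T=tiles[0];B=np.hstack(tiles[1:]);W=max(T.shape[1],B.shape[1])
# top tile smaller
T=cv2.resize(T,(460,299))
T=cv2.copyMakeBorder(T,0,0,0,max(0,W-T.shape[1]),cv2.BORDER_CONSTANT);B=cv2.copyMakeBorder(B,0,0,0,T.shape[1]-B.shape[1],cv2.BORDER_CONSTANT)
cv2.imwrite("pics/comp.png",np.vstack([T,B]));print(T.shape,B.shape)
E
```

```text
1 40.0 0.16 [316.50917809 310.59124619] 18.3167
216 240
-1 40.0 0.16 [315.97253785 309.99209096] 22.7833
215 239
(299, 800, 3) (280, 800, 3)
```

View pics/comp.png

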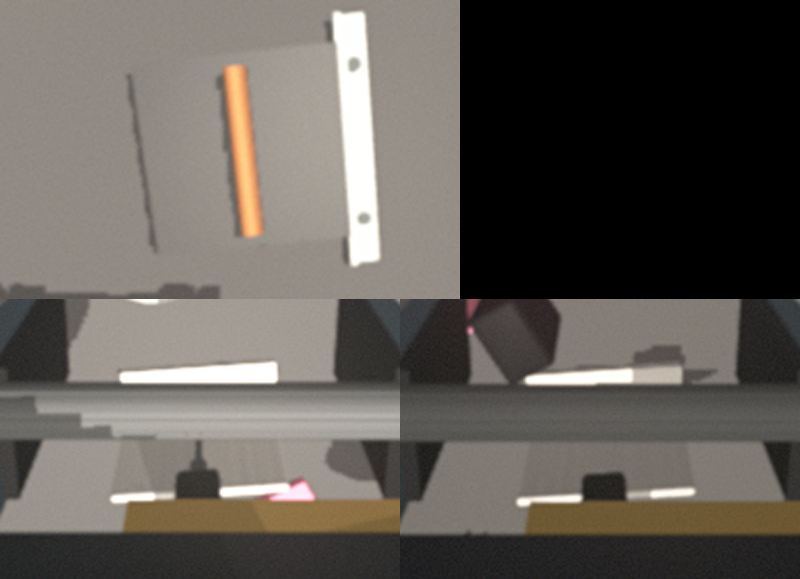

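The offcut lies flush against the lip. The dark pointer shows only in the view from +x (tile px (200,450)), so the gauge's x points along world +x at about 4.3°. Next I grasp the handle, lift, and look at the dial at two tilts.

```bash
cat >> h.py <<'E'
H=.118
def gpose(S,phi,ang=a):
    c,s=np.cos(ang),np.sin(ang);Rz=np.array([[c,-s,0],[s,c,0],[0,0,1]])
    c,s=np.cos(phi),np.sin(phi);Rg=Rz@np.array([[1,0,0],[0,c,s],[0,-s,c]])
    return np.asarray(S)+Rg[:,2]*H, Rg@np.diag([1,-1,-1.])
E
python3 - <<'E'
from h import *
import json
c=json.load(open("cal2.json"))["w3"]
f=lambda x,y,z:ray(c,(200+x/2.3,50+y/2.3),z)
b=[f(235,65,.052),f(252,237,.052)];crest=(b[0]+b[1])/2;crest[2]=.054
print("crest",crest, lip+n*.065)
th=np.radians(4.3);G=np.array([.5553,-.3363,0])
arm.grip(.091)
p,R=gpose(G,0,th)
arm.move_to(p+[0,0,.1],R);arm.move_l(p,feed=.12)
arm.grip(0);print("w",arm.current_width(),arm.current_grasp_force(),arm.current_t())
arm.move_l(p+[0,0,.12],feed=.15)
C=crest+[0,0,.05]
arm.move_l(gpose(C,0)[0],gpose(C,0)[1],feed=.2)
tiles=[]
for phi in (0,.21):
    arm.move_l(*gpose(C,phi),feed=.1); arm.sleep(2.)
    im=np.mean([arm.snapshot("wrist").astype(float) for _ in range(6)],0).astype(np.uint8)[:,:,::-1]
    cv2.imwrite(f"pics/h{phi}.png",im)
    tiles.append(cv2.resize(im[140:240,267:367],None,fx=4,fy=4,interpolation=cv2.INTER_CUBIC))
cv2.imwrite("pics/held.png",np.hstack(tiles))
np.save("crest.npy",crest);print(arm.current_t(),arm.current_width(),arm.current_ee_pos(),arm.current_force())
E
```

```text
crest [ 0.57432785 -0.05431447  0.054     ] [ 0.57331849 -0.05334432  0.        ]
w 0.024191172216149397 29.99985784292221 28.5833
36.35 0.02411372584416303 [ 0.57181263 -0.02986888  0.21939461] [ 0.48516631 -0.23198264 -2.07831367]
```

View pics/held.png

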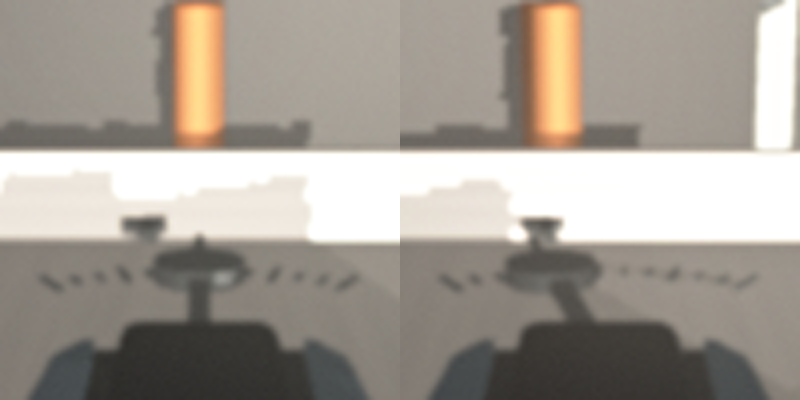

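Held view: the tab is at tile px (142,228). The pointer tip is at (200,238) with the gauge upright, and at (136,240) when tilted 0.21 rad. So the mark is about 0.19 rad. Lowering at that tilt until light contact.

```bash
python3 - <<'E'
from h import *
crest=np.load("crest.npy");phi=.191
gz=gpose([0,0,0],phi)[0]/H
S=crest-[0,0,.007]+.007*gz
arm.move_l(*gpose(S+[0,0,.012],phi),feed=.08);arm.sleep(.5)
f0=np.array(arm.current_force());z=.012
while z>-.012:
    z-=.0005;arm.move_l(*gpose(S+[0,0,z],phi),feed=.02);arm.sleep(.05)
    f=np.array(arm.current_force())-f0
    if f[2]>4:break
arm.sleep(2.5)
print("z",z,f,np.array(arm.current_force())-f0,arm.current_torque(),arm.current_width(),arm.current_grasp_force())
im=np.mean([arm.snapshot("wrist").astype(float) for _ in range(6)],0).astype(np.uint8)[:,:,::-1]
t=[cv2.resize(im[140:240,267:367],None,fx=4,fy=4,interpolation=cv2.INTER_CUBIC)]
for nme in ("side",):
    c=arm.get_calibration(nme);q=proj(c,S+[0,0,.04]).astype(int);b=arm.snapshot(nme)[:,:,::-1]
    b=b[max(0,q[1]-50):q[1]+50,q[0]-50:q[0]+50];t.append(cv2.resize(b,(400,400),interpolation=cv2.INTER_CUBIC))
cv2.imwrite("pics/final.png",np.hstack(t));print(arm.current_t())
E
```

```text
z -0.000500000000000007 [-2.33627772  1.27861873  9.11991159] [-2.22562276  1.23908885  8.54355549] [ 0.15280025  0.6135161  -0.09856818] 0.024144897168259627 30.000890493392944
47.825
```

View pics/final.png

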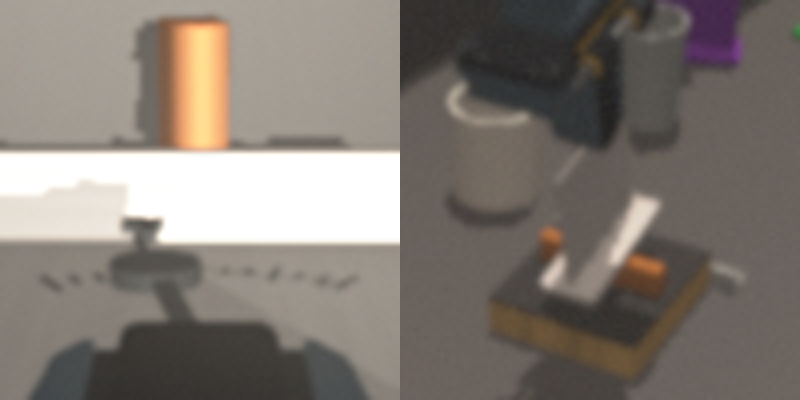

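The gauge foot rests across the batten with 8.5 N. The pointer tip (143,242) lines up with the tab (142,228), and the offcut is still at the rail. Handing in.

```bash
python3 -c "
from rig import arm
print(arm.sign_off())"
```

```text
the job is handed in; nothing more can be done
None
```

I handed the job in at about 48 s of the 72 s. The offcut lies flush against the rail, the gauge is held on the batten at about 8.5 N, and its pointer is on the tab at roughly 0.19 rad; the judging result was not shown.

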